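Load the spectacle-case feeder and lock its collar

ROBOT

A 6-joint arm with a two-finger parallel gripper is mounted at the origin on the work surface. World frame = base frame: x ahead of the robot, y to its left, z up, the work surface at z = 0. Lengths are in mm, angles in rad, forces in N, time in s.
With the tool pointing down it reaches from about 250 to 850 mm from the base axis. Payload 12.5 kg.
Tool frame: the origin (TCP) lies between the finger pads; the fingertips stand 14 mm ahead of it and the grasp point (between the pads) lies 5 mm behind it; z points along the fingers, y is the line along which they close (so a half turn about z gives the same grasp; the last joint's range is limited). The gripper opens to 93 mm and grips with 3 to 60 N. Pads are 15 mm wide; open, the fingers measure 128 mm over their backs; the gripper's body (75 mm by 188 mm) begins 65 mm behind the grasp point.
Start: joints at [-1.428, 0.351, 1.652, -0, 1.139, -0.085], TCP at [124.23, -535.772, 232.633] pointing down, gripper open.
Joint ranges: [-2.75, 2.75], [-0.79, 2.1], [0.01, 2.65], [-1.57, 4.71], [0.07, 3.14], [-2.87, 2.87]. Speed limits (rad/s): [2.22, 2.22, 2.79, 3.14, 3.14, 3.14].

INTERFACE

Orientations are given as a 3x3 rotation matrix whose columns are the frame's x, y, z axes.
In Python, from bench import robot gives the robot as it stands. The module is installed in compiled form; this text tells all that it offers.
- The arm moves only by the tool servo_tool, never from a script. Its argument "series" is a list of rows, each an object with "delta_pos": the shift along the tool's x, y, z in m, a list of three; "roll": the turn about the tool's z in degrees. A call has 1 to 5 rows; each row is the pose to reach, as a shift and turn from the pose commanded when the call began, along the tool's axes at that moment; what a row does not reach only later rows make up. A row lasts 1/12 s, in which the tool goes at most 41.7 mm and 7.16 degrees, less where a joint would pass 70% of its speed; a pose out of reach is approached as far as the arm can. A call with a gripper value outside its range is refused whole. "jaw" is the closure, from 0 (fully open) to 1 (shut), set as the call begins (left out, the last holds). The fingers move at their own pace and stop on an object; "squeeze" is the grip in N (left out, the last holds). Time passes only in rows, so rows that repeat a pose let the fingers close. It gives the time, the measured TCP pose, the force, the opening and the grip force at its end, in the units of the state.
- robot.sense(): the state, without advancing time (a new reading comes with each control period).
- robot.snapshot(name): name is "side" or "top"; returns the picture (384x512x3 uint8, red, green, blue); there is no depth.
- robot.calibration(name): a dict with "vfov" (degrees; the focal length in pixels is half the picture's height over the tangent of half this angle, whatever the lens; pixels are square), "cx", "cy" (the principal point, pixels), "distortion" ([k1, k2, p1, p2, k3] as OpenCV has them; the pictures are not rectified), "origin" and "rotation" of the camera in the world. Camera axes: x right, y down, z forward; pixel columns grow to the right and rows downward; lengths in mm; the calibration is good to about 2 mm. A picture is of the moment at which its call begins. calibration takes no time and is no camera call.
- robot.sign_off(): hands the job in; it is judged then, once.
The state is a dict: "clock": time; "joint_pos": joint angles; "qvel": joint speeds; "joint_efforts": joint torques, N m; "tcp_pos": TCP position; "orientation": TCP orientation; "force": force on the tool from outside, world axes, zero at the start; "wrist_torque": the same for the moment, N m; "width": opening from 0.0 (shut) to 1.0 (fully open); "gripper_force": force on a finger pad.
Only numpy, scipy, OpenCV 4.12 (cv2) and the standard library are available. Lean on these libraries where they do the work, as an engineer would, in place of code of your own. Each camera call takes 0.05 s, during which the arm holds its last target. There are 200 camera calls.

TASK

Load the sloping roller feeder: turn its lock collar, which has a fin to take hold of, until the keeper arm is swung open, clear of the rollers, then lay the wide case across the upper rollers, flat on them before you let go, so that it rolls down to the stop, and do the same with the slim case so that it comes to rest against the wide one. Then turn the collar back until its fin points along the black line on the deck, so that the keeper arm bars the way behind the two cases. Leave the other things on the bench where they are.

Things in the scene. Friction and masses are not known exactly. Their poses are not given: they have to be found in the camera images.
- deck: Grey feeder's tilted aluminium deck, sloping down to the robot at 27 degrees (place and yaw vary). Origin: middle of the stop's face at the foot of the slope, in the plane of the roller tops, 65 mm above the table. x up the slope, y across the bed, z square to the deck. Stop: 30 mm above that plane. Deck plate: 20 mm below it, x -20 to 290, y -265 to 105 mm. Side guides: y = +-90 mm, 8 mm high.
- bed_top (a point): Middle of the upper rollers, at deck x = 190 mm, y = 0, in the plane of the roller tops: a good place to lay a case. The bed is 15 freely turning steel rollers, 16 mm thick, along deck y, from deck x = 4 to 272 mm. A case let go on them rolls by itself down to the stop, at 0.3 m/s or so.
- collar (a joint): Angle of the lock collar, rad. 0: keeper arm points up the slope (deck x), beside the bed; 1.57, the locked mark: arm points across the bed (deck y). It grows from deck x towards deck y. Range 0 to 1.75; arm clear of the bed below 0.35. Stiff: 0.22 N m of friction (3 N at the fin), stays where left. Starts with the arm over the bed.
- collar_axis (a point): Point on the collar's axis (parallel to deck z), at deck x = 114, y = -158 mm, in the plane of the roller tops. The collar is an aluminium ring 100 mm across and 44 mm tall, its top 28 mm above that plane, captive round a fixed hub whose cap and nut reach 44 mm above it.
- keeper_tip (a point): Outer end of the steel keeper arm on the collar: 12 mm thick, from 45 to 160 mm from the axis, 10 to 28 mm above the plane of the roller tops. At the locked mark its down-slope face is at deck x = 108 mm, 6 mm behind the two loaded cases.
- collar_fin (a point): Grip point on the collar's fin, 75 mm from the axis, 12 mm above the roller-top plane. Fin: dark steel plate, 14 mm thick, square to the deck, pointing radially outward, 46 to 95 mm from the axis, from 11 mm below to 35 mm above that plane. It stands 225 degrees (sense of the joint) round from the keeper arm, away from the bed; when locked it points along the short black line on the deck.
- wide_case: Wide black hard spectacle case, 60 mm wide (its x), 150 mm long (its y), 46 mm high (z), 0.2 to 0.42 kg, starts flat on the table; origin in the middle of its underside. Home: against the stop, long side across the bed, origin at deck x = 30 mm.
- slim_case: Slim black hard spectacle case, 42 mm wide (its x), 150 mm long (its y), 46 mm high (z), 0.2 to 0.42 kg, starts flat on the table; origin in the middle of its underside. Home: against the wide case, origin at deck x = 81 mm.
- spectacles: Bystander, leave alone: loose pair of black spectacles, 140 mm wide, temples unfolded.
- wax_jar: Bystander, leave alone: amber jar with metal cap, 68 mm across, 65 mm high.
- spray_bottle: Bystander, leave alone: white bottle, 60 mm across, 150 mm high.
- mallet: Bystander, leave alone: small hammer lying on the table.
- wood_form: Bystander, leave alone: turned wooden forming block, 92 mm across, 90 mm high.
- blank_tin: Bystander, leave alone: flat round metal tin, 90 mm across, 35 mm high.
Not all that is in view belongs to the job. What is shaped like the slim_case but red is not meant.

How it is judged:
By the outcome, as a careful person would: the job done as asked, in the order asked, and still so for the second after the job is handed in, with the robot touching nothing.
It also fails if it takes over 72 s, if anything falls off the work surface, if the arm or the gripper's body presses on something with over 40 N, if the wrist force passes 120 N, or if a joint passes its speed limit or range.

## Working session

There is one attempt and no reset: what is moved stays moved. The work goes in short steps, Python scripts to look and compute and a tool call to move; the robot and the scene stay as the last step left them, time stands still between calls to the robot, and variables do not carry over. Pictures are saved under pics/ and viewed, at most 10 in all, crops included, and the job is handed in when it is done.

Besides the shell and the picture viewer there is one more tool, called after "Emit:" as a command line: name --argument value ..., lists and objects as JSON in quotes. servo_tool: Moves the arm, as the interface text tells. Its arguments: {"type":"object","properties":{"series":{"type":"array","items":{"type":"object","properties":{"delta_pos":{"type":"array","items":{"type":"number"}},"roll":{"type":"number"}}}},"jaw":{"type":"number"},"squeeze":{"type":"number"}},"required":["series"]}

```bash
mkdir -p pics; ls; python3 - <<'E'
from bench import robot
import cv2
for n in("side","top"):
    im=robot.snapshot(n); cv2.imwrite(f"pics/{n}0.png",cv2.resize(im[:,:,::-1],(800,600),interpolation=cv2.INTER_CUBIC))
    c=robot.calibration(n); print(c)
s=robot.sense(); print(s["clock"],s["tcp_pos"],s["orientation"],s["width"])
E
```

```text
pics
{'vfov': 50.08355159367536, 'cx': 252.13205433952837, 'cy': 188.75060193142116, 'distortion': array([-0.12260444,  0.        ,  0.        ,  0.        ,  0.        ]), 'origin': array([ 392.61603424, -907.10596406, 1259.63484894]), 'rotation': array([[ 0.99782418, -0.04281397,  0.05013846],
       [-0.06480552, -0.77681584,  0.62638439],
       [ 0.01213035, -0.62827074, -0.77790021]])}
{'vfov': 45.00864615305192, 'cx': 261.260127557453, 'cy': 194.7117830218379, 'distortion': array([-0.18743156,  0.        ,  0.        ,  0.        ,  0.        ]), 'origin': array([ 285.71203045,   23.56806111, 1915.6383975 ]), 'rotation': array([[-0.00774923, -0.99428133,  0.10651092],
       [-0.99996791,  0.00792156,  0.00119498],
       [-0.00203188, -0.10649824, -0.99431081]])}
0.1 [ 124.19522504 -535.49152364  232.15254483] [[ 9.74158461e-01  2.25865583e-01 -1.75153119e-04]
 [ 2.25865640e-01 -9.74157891e-01  1.05669695e-03]
 [ 6.80446791e-05 -1.06895134e-03 -9.99999426e-01]] 0.9978842195148796
```

View pics/side0.png

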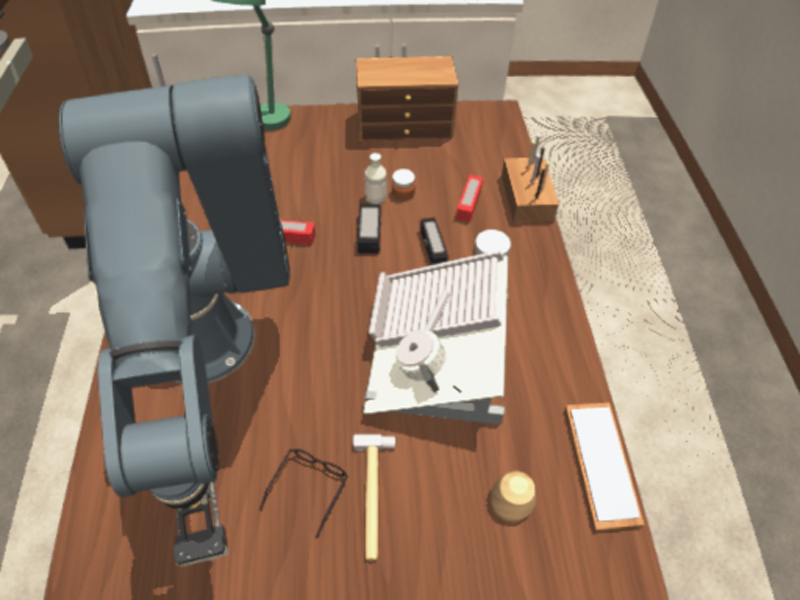

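View pics/top0.png

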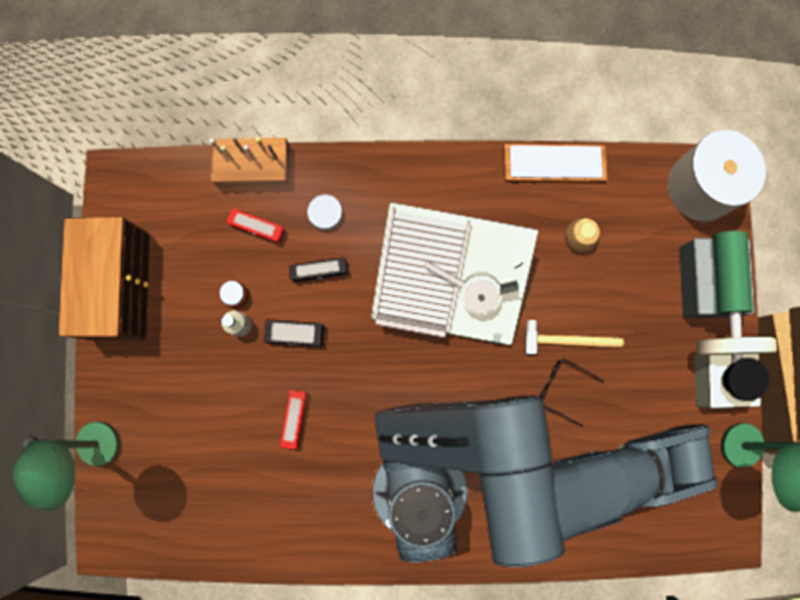

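```bash
cat > h.py <<'E'
import numpy as np, cv2
from bench import robot
def crop(n,x0,y0,w,h,name,k):
    im=robot.snapshot(n)[y0:y0+h,x0:x0+w,::-1]
    cv2.imwrite(f"pics/{name}.png",cv2.resize(im,None,fx=k,fy=k,interpolation=cv2.INTER_CUBIC))
def K(n):
    c=robot.calibration(n); f=192/np.tan(np.radians(c["vfov"]/2))
    return c,np.array([[f,0,c["cx"]],[0,f,c["cy"]],[0,0,1.]])
def proj(n,P):
    c,k=K(n); R=c["rotation"].T
    return cv2.projectPoints(np.array(P,float).reshape(-1,1,3),cv2.Rodrigues(R)[0],-R@c["origin"],k,c["distortion"])[0].reshape(-1,2)
def ray(n,uv):
    c,k=K(n); u=cv2.undistortPoints(np.array(uv,float).reshape(-1,1,2),k,c["distortion"]).reshape(-1,2)
    d=np.c_[u,np.ones(len(u))]@c["rotation"].T
    return c["origin"],d
def onz(n,uv,z):
    o,d=ray(n,uv); return o+d*((z-o[2])/d[:,2])[:,None]
E
python3 - <<'E'
from h import *
crop("top",160,120,200,120,"t1",4)
crop("side",220,130,120,150,"s1",4)
E
```

```text
(no output)
```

View pics/t1.png

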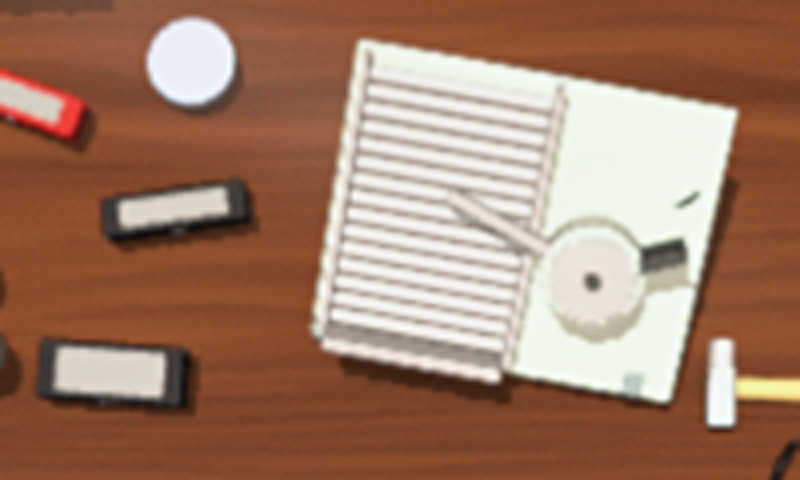

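View pics/s1.png

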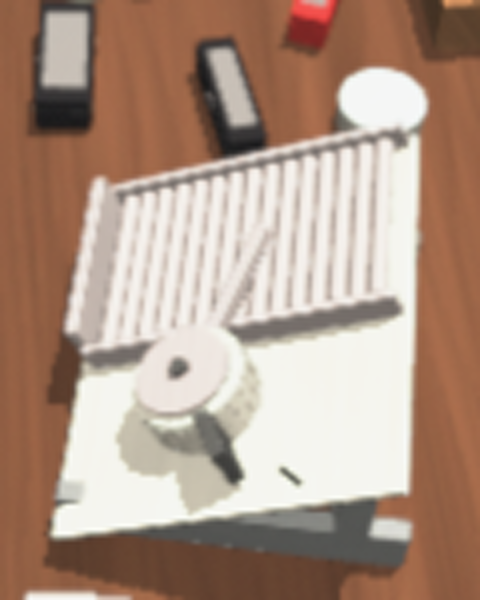

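```bash
cat >> h.py <<'E'
def full(uv,x0,y0,k): return (np.array(uv,float)+.5)/k-.5+[x0,y0]
def deckR(yaw):
    c,s=np.cos(yaw),np.sin(yaw);a=np.radians(27);x=np.array([np.cos(a)*c,np.cos(a)*s,np.sin(a)]);y=np.array([-s,c,0])
    return np.c_[x,y,np.cross(x,y)]
def D(p,q): # q=(ox,oy,yaw)
    return np.array([q[0],q[1],65])+np.array(p,float)@deckR(q[2]).T
E
python3 - <<'E'
from h import *
from scipy.optimize import least_squares
T=lambda uv: full(uv,160,120,4); S=lambda uv: full(uv,220,130,4)
A=[(290,105,-20),(290,-265,-20),(-20,-265,-20),(114,-158,44)]; ua=T([(362,40),(738,108),(670,404),(592,282)])
B=[(290,-265,-20),(-20,-265,-20),(114,-158,44)]; ub=S([(408,493),(53,537),(178,368)])
f=lambda q:np.r_[(proj("top",D(A,q))-ua).ravel(),(proj("side",D(B,q))-ub).ravel()]
r=least_squares(f,[500,0,-.2]); q=r.x; print(q,np.degrees(q[2]),r.fun.round(1))
for nm,t,s in(("wide",[(57,346),(165,351),(163,397),(53,393)],(66,48)),("slim",[(118,203),(227,186),(230,212),(121,230)],(229,87))):
    W=onz("top",T(t),46); c=W.mean(0); e=(W[1]+W[2]-W[0]-W[3])/2; print(nm,c,np.degrees(np.arctan2(e[1],e[0])),np.linalg.norm(e), "side",onz("side",S([s]),46))
# collar angle: fin end & arm tip
n=lambda a,r,z:(114+r*np.cos(a),-158+r*np.sin(a),z)
g=lambda a:np.r_[(proj("top",D([n(a[0],160,28),n(a[0]+np.radians(225),95,35)],q))-T([(452,197),(685,246)])).ravel()]
print("collar",least_squares(g,[1.]).x, g([1.]).round(1))
print("origin",D([0,0,0],q),"bedtop",D([190,0,0],q),"axis",D([114,-158,0],q))
E
```

```text
[ 4.42784690e+02  1.57598702e+01 -1.92291463e-01] -11.017489292886186 [-0.3 -0.5  0.4  0.1  0.3 -1.2  0.8 -0.6 -0.6 -0.5 -0.8  0.3 -0.4 -0.6]
wide [415.47077669 328.25322494  46.        ] -92.66117423229448 112.01526346256081 side [[420.32108181 327.07220065  46.        ]]
slim [583.23167867 263.19642699  46.        ] -81.40123953362158 113.42229127126541 side [[585.13016506 261.49112593  46.        ]]
collar [1.26527582] [ 5.4 -8.2  2.2  7.2]
origin [442.78469     15.75987023  65.        ] bedtop [608.95570483 -16.59314562 151.25819495] axis [ 512.29213631 -158.73982455  116.75491697]
```

```bash
cat >> h.py <<'E'
Q=np.array([442.8,15.8,-0.1923])
def yang(R): return np.degrees(np.arctan2(R[1,1],R[0,1]))
def plan(pts,start=None):
    """pts: (x,y,z,yangle); print deltas of all from the current pose (or start pose)"""
    if start is None:
        s=robot.sense(); start=(*s["tcp_pos"],yang(s["orientation"]))
    a=np.radians(start[3]); ty=np.array([np.cos(a),np.sin(a),0]); tx=np.array([-np.sin(a),np.cos(a),0])*-1
    # z down: x = y cross z
    tx=np.cross(ty,[0,0,-1.])
    for p in pts:
        d=np.array(p[:3])-start[:3]; r=-((p[3]-start[3]+180)%360-180)
        print(np.round([d@tx/1e3,d@ty/1e3,-d[2]/1e3],4).tolist(),"roll",round(r,1),"world",np.round(p,1).tolist(),"rows",round(max(np.linalg.norm(d)/41.7,abs(r)/7.16),1))
def fin(th,w,opening=True,r=76,q=Q,gap=0):
    ph=th+np.radians(225); R=deckR(q[2]); n=R@[-np.sin(ph),np.cos(ph),0]; nh=np.hypot(n[0],n[1]); u=np.array([n[0],n[1],0])/nh
    c=D((114+r*np.cos(ph),-158+r*np.sin(ph),10),q); zt=c[2]+14
    lean=0
    ct=D((114+r*np.cos(ph),-158+r*np.sin(ph),35),q)
    lean=(ct-c)@u
    off=(w/2-7/nh)
    if opening: p=c+u*(max(lean,0)-off+gap)   # finger on +n side, most protruding level
    else: p=c+u*(min(lean,0)+off-gap)
    return np.r_[p[:2],zt,np.degrees(np.arctan2(u[1],u[0]))],lean,nh
E
python3 - <<'E'
from h import *
print(robot.sense()["joint_pos"].round(2) if hasattr(robot.sense()["joint_pos"],'round') else robot.sense()["joint_pos"])
w=93*.45
a,l,nh=fin(1.22,w,True,gap=7); print(l,nh)
b=a.copy(); b[2]=235
plan([b]); plan([a],b)
W=[fin(t,w)[0] for t in np.linspace(1.22,.12,11)[1:]]
print("arc1"); plan(W[:5],a); print("arc2"); plan(W[5:],W[4])
E
```

```text
[-1.43  0.35  1.65  0.    1.14 -0.08]
-10.065631441995201 0.9112803393155784
[0.4507, -0.2064, -0.0027] roll -93.4 world [516.7, -232.7, 235.0, 16.5] rows 13.1
[0.0, 0.0, 0.0808] roll -0.0 world [516.7, -232.7, 154.2, 16.5] rows 1.9
arc1
[0.002, -0.0144, 0.0035] roll 6.8 world [502.3, -234.9, 150.7, 9.7] rows 1.0
[0.0049, -0.0214, 0.0072] roll 13.8 world [494.7, -234.1, 147.0, 2.7] rows 1.9
[0.0087, -0.0281, 0.0109] roll 20.8 world [487.3, -232.4, 143.3, -4.3] rows 2.9
[0.0132, -0.0342, 0.0147] roll 27.9 world [480.2, -229.8, 139.5, -11.4] rows 3.9
[0.0184, -0.0397, 0.0185] roll 34.9 world [473.4, -226.3, 135.7, -18.4] rows 4.9
arc2
[0.0021, -0.0074, 0.0037] roll 7.0 world [467.0, -222.0, 132.0, -25.4] rows 1.0
[0.005, -0.0146, 0.0074] roll 14.0 world [461.1, -217.0, 128.3, -32.4] rows 1.9
[0.0088, -0.0214, 0.0109] roll 20.8 world [455.8, -211.2, 124.8, -39.2] rows 2.9
[0.0134, -0.0278, 0.0142] roll 27.4 world [451.2, -204.8, 121.5, -45.9] rows 3.8
[0.0187, -0.0338, 0.0173] roll 34.0 world [447.2, -197.9, 118.4, -52.4] rows 4.7
```

Emit:
servo_tool --series '[{"delta_pos": [0.16,-0.073,0],"roll": -33},{"delta_pos": [0.16,-0.073,0],"roll": -33},{"delta_pos": [0.16,-0.073,0],"roll": -33},{"delta_pos": [0.16,-0.073,0],"roll": -33},{"delta_pos": [0.16,-0.073,0],"roll": -33}]' --jaw 0.55 --squeeze 20

```text
clock: 0.62
tcp_pos: [266.7, -425.3, 232.6]
orientation: [[0.687, 0.727, 0.001], [0.727, -0.687, 0.001], [0.001, -0.0, -1.0]]
force: [-0.0, -0.8, -0.0]
width: 0.692
gripper_force: 0.0
```

```bash
python3 - <<'E'
from h import *
b=fin(1.22,93*.45,True,gap=7)[0]; b[2]=235; plan([b])
E
```

```text
[0.3117, 0.0492, -0.0024] roll -59.9 world [516.7, -232.7, 235.0, 16.5] rows 8.4
```

Emit:
servo_tool --series '[{"delta_pos": [0.16,0.025,0],"roll": -30},{"delta_pos": [0.16,0.025,0],"roll": -30},{"delta_pos": [0.16,0.025,0],"roll": -30},{"delta_pos": [0.16,0.025,0],"roll": -30},{"delta_pos": [0.16,0.025,0],"roll": -30}]'

```text
clock: 1.03
tcp_pos: [396.3, -327.2, 232.6]
orientation: [[0.23, 0.973, 0.001], [0.973, -0.23, 0.001], [0.001, 0.001, -1.0]]
force: [1.0, -0.7, 0.7]
width: 0.454
gripper_force: 0.0
```

Emit:
servo_tool --series '[{"delta_pos": [0.119,0.097,0],"roll": -30},{"delta_pos": [0.119,0.097,0],"roll": -30},{"delta_pos": [0.119,0.097,0],"roll": -30},{"delta_pos": [0.119,0.097,0],"roll": -30},{"delta_pos": [0.119,0.097,0],"roll": -30}]'

```text
clock: 1.45
tcp_pos: [518.3, -235.9, 232.3]
orientation: [[-0.286, 0.958, 0.001], [0.958, 0.286, 0.001], [0.0, 0.001, -1.0]]
force: [-0.1, -0.8, -0.2]
width: 0.45
gripper_force: 0.0
```

```bash
python3 - <<'E'
from h import *
a=fin(1.22,93*.45,True,gap=7)[0]; plan([a])
crop("side",230,150,120,130,"s2",4)
E
```

```text
[0.0035, -0.0007, 0.0781] roll 0.1 world [516.7, -232.7, 154.2, 16.5] rows 1.9
```

View pics/s2.png

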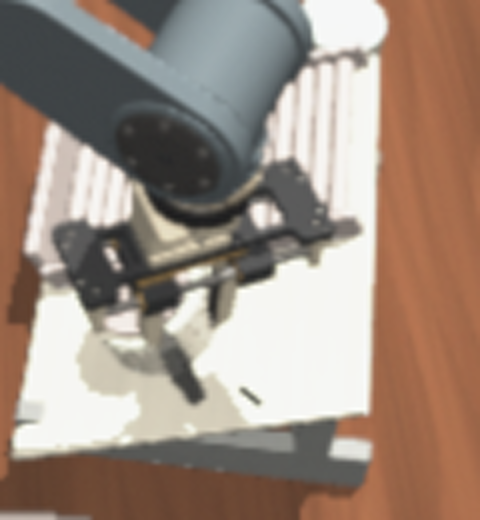

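```bash
python3 - <<'E'
from h import *
for t in (1.0,1.1,1.2,1.3):
    a=t+np.radians(225); P=[(114+r*np.cos(a),-158+r*np.sin(a),z) for r,z in((95,35),(95,-11),(60,35))]
    A=[(114+160*np.cos(t),-158+160*np.sin(t),28)]
    print(t,"side",((proj("side",D(P+A,Q))+.5-[220,130])*4).round().tolist(),"top",((proj("top",D(P+A,Q))+.5-[160,120])*4).round().tolist())
E
```

```text
1.0 side [[192.0, 466.0], [216.0, 496.0], [188.0, 430.0], [294.0, 230.0]] top [[694.0, 275.0], [692.0, 259.0], [658.0, 276.0], [474.0, 165.0]]
1.1 side [[203.0, 462.0], [227.0, 491.0], [195.0, 428.0], [280.0, 226.0]] top [[694.0, 266.0], [691.0, 250.0], [658.0, 270.0], [463.0, 177.0]]
1.2 side [[214.0, 456.0], [237.0, 486.0], [202.0, 424.0], [264.0, 224.0]] top [[692.0, 257.0], [690.0, 241.0], [657.0, 264.0], [454.0, 190.0]]
1.3 side [[224.0, 450.0], [248.0, 480.0], [208.0, 420.0], [249.0, 223.0]] top [[690.0, 248.0], [687.0, 232.0], [655.0, 258.0], [446.0, 204.0]]
```

Emit:
servo_tool --series '[{"delta_pos": [0.0035,-0.0007,0.039],"roll": 0},{"delta_pos": [0.0035,-0.0007,0.078],"roll": 0},{"delta_pos": [0.0035,-0.0007,0.078],"roll": 0}]'

```text
clock: 1.75
tcp_pos: [510.2, -234.7, 148.8]
orientation: [[-0.273, 0.962, -0.008], [0.962, 0.273, 0.004], [0.006, -0.007, -1.0]]
force: [-0.2, 0.9, -1.5]
width: 0.451
gripper_force: 0.0
```

Emit:
servo_tool --series '[{"delta_pos": [0.002,-0.0144,0.0035],"roll": 6.8},{"delta_pos": [0.005,-0.0214,0.007],"roll": 13.8},{"delta_pos": [0.0087,-0.028,0.011],"roll": 20.8},{"delta_pos": [0.013,-0.034,0.0147],"roll": 27.9},{"delta_pos": [0.0184,-0.0397,0.0185],"roll": 34.9}]'

```text
clock: 2.17
tcp_pos: [470.7, -230.1, 138.1]
orientation: [[0.332, 0.943, 0.003], [0.943, -0.332, -0.001], [-0.0, 0.003, -1.0]]
force: [3.7, -1.0, -0.0]
width: 0.453
gripper_force: 1.4
```

Emit:
servo_tool --series '[{"delta_pos": [0.002,-0.0074,0.0037],"roll": 7},{"delta_pos": [0.005,-0.0146,0.0074],"roll": 14},{"delta_pos": [0.0088,-0.0214,0.011],"roll": 20.8},{"delta_pos": [0.0134,-0.0278,0.0142],"roll": 27.4},{"delta_pos": [0.0187,-0.0338,0.0173],"roll": 34}]'

```text
clock: 2.58
tcp_pos: [444.9, -201.6, 120.7]
orientation: [[0.802, 0.597, 0.002], [0.597, -0.802, -0.002], [0.001, 0.003, -1.0]]
force: [2.0, -4.0, -1.4]
width: 0.451
gripper_force: 1.5
```

```bash
python3 - <<'E'
from h import *
crop("top",230,130,130,110,"t3",4)
plan([fin(.12,93*.45)[0]])
E
```

```text
[0.0041, -0.0, 0.0016] roll -1.4 world [447.2, -197.9, 118.4, -52.4] rows 0.2
```

View pics/t3.png

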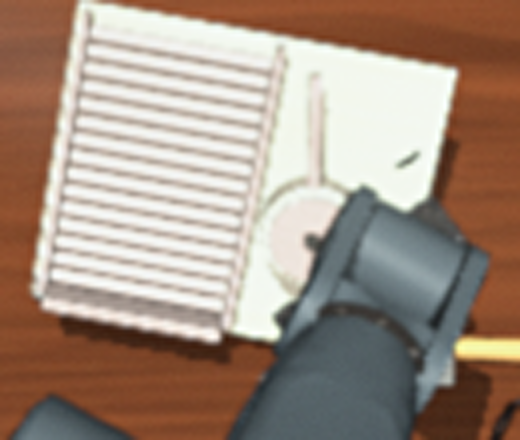

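Emit:
servo_tool --series '[{"delta_pos": [0,0.004,0]},{"delta_pos": [0,0.004,-0.04]},{"delta_pos": [0,0.004,-0.08]},{"delta_pos": [0,0.004,-0.12]},{"delta_pos": [0,0.004,-0.14]}]'

```text
invalid input
```

```bash
python3 - <<'E'
from h import *
t=(418,327.7,230,-2.7); s=robot.sense(); st=np.r_[s["tcp_pos"],yang(s["orientation"])]
m=np.array([440,0,255,-30]); m2=np.array([430,180,255,-2.7])
plan([m]); plan([m2],m); plan([t],m2)
E
```

```text
[0.1151, -0.164, -0.135] roll -23.8 world [440, 0, 255, -30] rows 5.8
[0.1509, -0.0987, -0.0] roll -27.3 world [430.0, 180.0, 255.0, -2.7] rows 4.3
[0.147, -0.0189, 0.025] roll -0.0 world [418.0, 327.7, 230.0, -2.7] rows 3.6
```

Emit:
servo_tool --series '[{"delta_pos": [0,0.004,0],"roll": 0},{"delta_pos": [0,0.004,-0.04],"roll": 0},{"delta_pos": [0,0.004,-0.08],"roll": 0},{"delta_pos": [0,0.004,-0.12],"roll": 0},{"delta_pos": [0,0.004,-0.135],"roll": 0}]'

```text
clock: 3.05
tcp_pos: [448.4, -204.9, 260.3]
orientation: [[0.795, 0.607, 0.006], [0.607, -0.795, -0.004], [0.003, 0.007, -1.0]]
force: [0.9, 0.1, 0.1]
width: 0.447
gripper_force: 0.0
```

Emit:
servo_tool --series '[{"delta_pos": [0.1151,-0.168,0],"roll": -23.8},{"delta_pos": [0.1151,-0.168,0],"roll": -23.8},{"delta_pos": [0.1151,-0.168,0],"roll": -23.8},{"delta_pos": [0.1151,-0.168,0],"roll": -23.8},{"delta_pos": [0.1151,-0.168,0],"roll": -23.8}]' --jaw 0

```text
clock: 3.47
tcp_pos: [437.2, 1.4, 255.2]
orientation: [[0.48, 0.877, 0.001], [0.877, -0.48, 0.0], [0.0, 0.001, -1.0]]
force: [0.2, -0.4, -0.1]
width: 0.758
gripper_force: 0.0
```

Emit:
servo_tool --series '[{"delta_pos": [0.151,-0.0987,0],"roll": -27.3},{"delta_pos": [0.151,-0.0987,0],"roll": -27.3},{"delta_pos": [0.151,-0.0987,0],"roll": -27.3},{"delta_pos": [0.151,-0.0987,0],"roll": -27.3},{"delta_pos": [0.151,-0.0987,0],"roll": -27.3}]'

```text
clock: 3.88
tcp_pos: [424.3, 183.5, 255.2]
orientation: [[0.018, 1.0, 0.001], [1.0, -0.018, 0.001], [0.001, 0.001, -1.0]]
force: [0.9, -1.0, 0.2]
width: 0.997
gripper_force: 0.0
```

Emit:
servo_tool --series '[{"delta_pos": [0.147,-0.0189,0.1],"roll": 0},{"delta_pos": [0.147,-0.0189,0.1],"roll": 0},{"delta_pos": [0.147,-0.0189,0.1],"roll": 0},{"delta_pos": [0.147,-0.0189,0.1],"roll": 0},{"delta_pos": [0.147,-0.0189,0.1],"roll": 0}]'

```text
clock: 4.3
tcp_pos: [409.3, 330.1, 151.8]
orientation: [[0.025, 1.0, -0.002], [1.0, -0.025, -0.001], [-0.001, -0.002, -1.0]]
force: [0.5, 0.2, 0.3]
width: 1.001
gripper_force: 0.0
```

```bash
python3 - <<'E'
from h import *
crop("side",200,70,130,120,"s4",4)
plan([(418,327.7,20,-2.7)])
E
```

```text
[-0.0018, 0.0088, 0.1319] roll 1.3 world [418.0, 327.7, 20.0, -2.7] rows 3.2
```

View pics/s4.png

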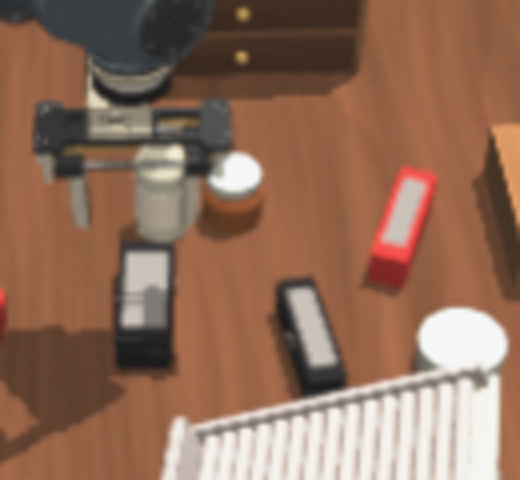

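Emit:
servo_tool --series '[{"delta_pos": [-0.005,0.009,0.04],"roll": 1.3},{"delta_pos": [-0.005,0.009,0.08],"roll": 1.3},{"delta_pos": [-0.005,0.009,0.115],"roll": 1.3},{"delta_pos": [-0.005,0.009,0.132],"roll": 1.3},{"delta_pos": [-0.005,0.009,0.132],"roll": 1.3}]'

```text
clock: 4.77
tcp_pos: [418.5, 320.3, 19.8]
orientation: [[0.052, 0.999, -0.004], [0.999, -0.052, -0.003], [-0.003, -0.004, -1.0]]
force: [-0.6, -0.4, 0.1]
width: 1.001
gripper_force: 0.0
```

Emit:
servo_tool --series '[{"delta_pos": [0,0,0],"roll": 0},{"delta_pos": [0,0,0],"roll": 0},{"delta_pos": [0,0,0],"roll": 0},{"delta_pos": [0,0,0],"roll": 0},{"delta_pos": [0,0,0],"roll": 0}]' --jaw 0.5 --squeeze 25

```text
clock: 5.18
tcp_pos: [419.3, 322.6, 23.0]
orientation: [[0.053, 0.999, 0.001], [0.999, -0.053, 0.001], [0.001, 0.001, -1.0]]
force: [-5.0, 0.9, 3.5]
width: 0.692
gripper_force: 2.6
```

Emit:
servo_tool --series '[{"delta_pos": [0,0,0],"roll": 0},{"delta_pos": [0,0,0],"roll": 0},{"delta_pos": [0,0,-0.005],"roll": 0},{"delta_pos": [0,0,-0.02],"roll": 0},{"delta_pos": [0,0,-0.05],"roll": 0}]'

```text
clock: 5.6
tcp_pos: [417.2, 321.3, 70.2]
orientation: [[0.053, 0.999, -0.005], [0.999, -0.053, -0.003], [-0.003, -0.004, -1.0]]
force: [0.2, 0.4, -3.4]
width: 0.647
gripper_force: 24.9
```

```bash
cat >> h.py <<'E'
def lay(w,px,off,dy,dz,q=Q):
    P=D((px,dy,0),q); h=np.array([np.cos(q[2]),np.sin(q[2]),0])
    p=P-h*w/2; p[2]+=off+dz; return np.r_[p,np.degrees(q[2])]
E
python3 - <<'E'
from h import *
b=lay(60,262,23,-6,25); s=robot.sense(); st=np.r_[s["tcp_pos"],yang(s["orientation"])]
u=st.copy(); u[2]=270
m=np.array([500,180,270,-8]);
plan([u]);plan([m],u);b2=b.copy();b2[2]=270; plan([b2],m);plan([b],b2)
E
```

```text
[0.0, 0.0, -0.1998] roll -0.0 world [417.2, 321.3, 270.0, -3.0] rows 4.8
[-0.1367, 0.0902, -0.0] roll 5.0 world [500, 180, 270, -8] rows 3.9
[-0.1873, 0.1691, -0.0] roll 3.0 world [641.3, -29.0, 270.0, -11.0] rows 6.1
[0.0, 0.0, 0.0381] roll -0.0 world [641.3, -29.0, 231.9, -11.0] rows 0.9
```

Emit:
servo_tool --series '[{"delta_pos": [0,0,-0.04],"roll": 0},{"delta_pos": [0,0,-0.08],"roll": 0},{"delta_pos": [0,0,-0.12],"roll": 0},{"delta_pos": [0,0,-0.16],"roll": 0},{"delta_pos": [0,0,-0.197],"roll": 0}]'

```text
clock: 6.02
tcp_pos: [418.3, 322.0, 271.5]
orientation: [[0.053, 0.999, 0.001], [0.999, -0.053, 0.0], [0.0, 0.001, -1.0]]
force: [1.2, 0.3, -3.2]
width: 0.645
gripper_force: 24.9
```

Emit:
servo_tool --series '[{"delta_pos": [-0.137,0.09,0],"roll": 5},{"delta_pos": [-0.137,0.09,0],"roll": 5},{"delta_pos": [-0.137,0.09,0],"roll": 5},{"delta_pos": [-0.137,0.09,0],"roll": 5},{"delta_pos": [-0.137,0.09,0],"roll": 5}]'

```text
clock: 6.43
tcp_pos: [503.6, 175.8, 268.9]
orientation: [[0.144, 0.99, 0.001], [0.99, -0.144, -0.002], [-0.002, 0.001, -1.0]]
force: [0.3, -0.0, -3.0]
width: 0.643
gripper_force: 24.9
```

Emit:
servo_tool --series '[{"delta_pos": [-0.03,0.028,0],"roll": 3},{"delta_pos": [-0.06,0.055,0],"roll": 3},{"delta_pos": [-0.09,0.082,0],"roll": 3},{"delta_pos": [-0.12,0.109,0],"roll": 3},{"delta_pos": [-0.14,0.126,0],"roll": 3}]'

```text
clock: 6.85
tcp_pos: [607.6, 21.5, 268.7]
orientation: [[0.193, 0.981, -0.0], [0.981, -0.193, -0.001], [-0.001, -0.0, -1.0]]
force: [1.1, 0.8, -3.3]
width: 0.645
gripper_force: 24.9
```

Emit:
servo_tool --series '[{"delta_pos": [0,0,0],"roll": 0},{"delta_pos": [0,0,0],"roll": 0}]'

```text
clock: 7.02
tcp_pos: [606.5, 23.5, 268.3]
orientation: [[0.193, 0.981, -0.001], [0.981, -0.193, 0.0], [-0.0, -0.001, -1.0]]
force: [-0.4, 1.1, -3.8]
width: 0.643
gripper_force: 24.9
```

```bash
python3 - <<'E'
from h import *
b=lay(60,262,23,-6,15); plan([b])
E
```

```text
[-0.0447, 0.0443, 0.0463] roll -0.1 world [641.3, -29.0, 221.9, -11.0] rows 1.9
```

Go to 15 mm above, then creep down.

Emit:
servo_tool --series '[{"delta_pos": [-0.0225,0.022,0.02],"roll": 0},{"delta_pos": [-0.045,0.0443,0.035],"roll": 0},{"delta_pos": [-0.045,0.0443,0.046],"roll": 0},{"delta_pos": [-0.045,0.0443,0.046],"roll": 0}]'

```text
clock: 7.35
tcp_pos: [640.1, -27.9, 220.0]
orientation: [[0.192, 0.981, -0.005], [0.981, -0.192, 0.001], [-0.0, -0.005, -1.0]]
force: [-0.7, 0.5, -3.3]
width: 0.644
gripper_force: 24.9
```

Emit:
servo_tool --series '[{"delta_pos": [0,0,0.003],"roll": 0},{"delta_pos": [0,0,0.006],"roll": 0},{"delta_pos": [0,0,0.009],"roll": 0},{"delta_pos": [0,0,0.01],"roll": 0}]'

```text
clock: 7.68
tcp_pos: [641.2, -27.3, 213.1]
orientation: [[0.191, 0.982, 0.0], [0.982, -0.191, 0.0], [0.0, 0.0, -1.0]]
force: [-0.0, -0.3, -3.3]
width: 0.644
gripper_force: 24.9
```

```bash
python3 - <<'E'
from h import *
plan([lay(60,262,23,-6,0)]); s=robot.sense(); print(s["force"])
crop("side",240,120,120,120,"s5",5)
E
```

```text
[-0.0016, 0.0004, 0.0062] roll 0.0 world [641.3, -29.0, 206.9, -11.0] rows 0.2
[-0.00664238 -0.25535806 -3.32720511]
```

View pics/s5.png

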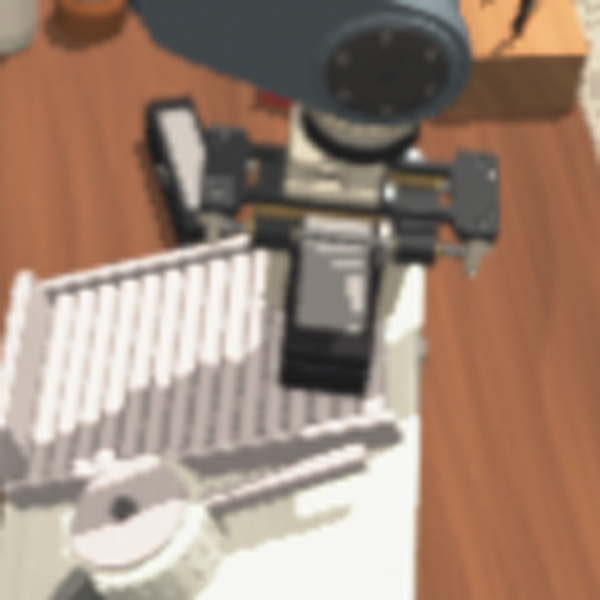

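Emit:
servo_tool --series '[{"delta_pos": [0,0,0.002],"roll": 0},{"delta_pos": [0,0,0.004],"roll": 0},{"delta_pos": [0,0,0.004],"roll": 0}]'

```text
clock: 7.98
tcp_pos: [641.3, -28.1, 208.5]
orientation: [[0.192, 0.981, -0.0], [0.981, -0.192, 0.0], [-0.0, -0.0, -1.0]]
force: [0.3, 0.8, -3.8]
width: 0.644
gripper_force: 24.9
```

Emit:
servo_tool --series '[{"delta_pos": [0,0,0.002],"roll": 0},{"delta_pos": [0,0,0.002],"roll": 0}]'

```text
clock: 8.15
tcp_pos: [641.2, -28.2, 206.9]
orientation: [[0.192, 0.981, -0.0], [0.981, -0.192, 0.0], [0.0, -0.001, -1.0]]
force: [-2.8, -0.1, -0.0]
width: 0.642
gripper_force: 24.9
```

Emit:
servo_tool --series '[{"delta_pos": [0,0,0.002],"roll": 0},{"delta_pos": [0,0,0.002],"roll": 0}]'

```text
clock: 8.32
tcp_pos: [640.5, -28.2, 205.6]
orientation: [[0.192, 0.981, -0.002], [0.981, -0.192, 0.0], [-0.0, -0.002, -1.0]]
force: [-10.6, -0.8, 8.1]
width: 0.643
gripper_force: 24.9
```

Emit:
servo_tool --series '[{"delta_pos": [0,-0.001,0.0],"roll": 0},{"delta_pos": [0,-0.001,0],"roll": 0}]' --jaw 0.33 --squeeze 5

```text
clock: 8.48
tcp_pos: [639.9, -28.2, 204.8]
orientation: [[0.192, 0.981, -0.001], [0.981, -0.192, -0.0], [-0.0, -0.001, -1.0]]
force: [-0.6, -0.6, -4.2]
width: 0.669
gripper_force: 2.9
```

Emit:
servo_tool --series '[{"delta_pos": [0,-0.0014,0.001],"roll": 0},{"delta_pos": [0,-0.0014,0.001],"roll": 0}]' --jaw 0.3

```text
clock: 8.65
tcp_pos: [639.1, -27.7, 203.7]
orientation: [[0.192, 0.981, 0.0], [0.981, -0.192, 0.0], [0.0, 0.0, -1.0]]
force: [-0.5, 0.8, -0.5]
width: 0.695
gripper_force: 0.4
```

Emit:
servo_tool --series '[{"delta_pos": [0,-0.0014,0.001],"roll": 0},{"delta_pos": [0,-0.0014,0.001],"roll": 0}]' --jaw 0.27

```text
clock: 8.82
tcp_pos: [637.6, -27.4, 202.7]
orientation: [[0.192, 0.981, 0.0], [0.981, -0.192, 0.0], [0.0, 0.0, -1.0]]
force: [-1.7, 0.2, -0.8]
width: 0.727
gripper_force: 0.4
```

```bash
python3 - <<'E'
from h import *
s=robot.sense(); print(s["force"],s["wrist_torque"],s["gripper_force"])
crop("side",240,120,120,120,"s6",5)
E
```

```text
[-1.71267493  0.18668677 -0.75037069] [-0.02631216  0.04962165  0.03667564] 0.43580290395766497
```

View pics/s6.png

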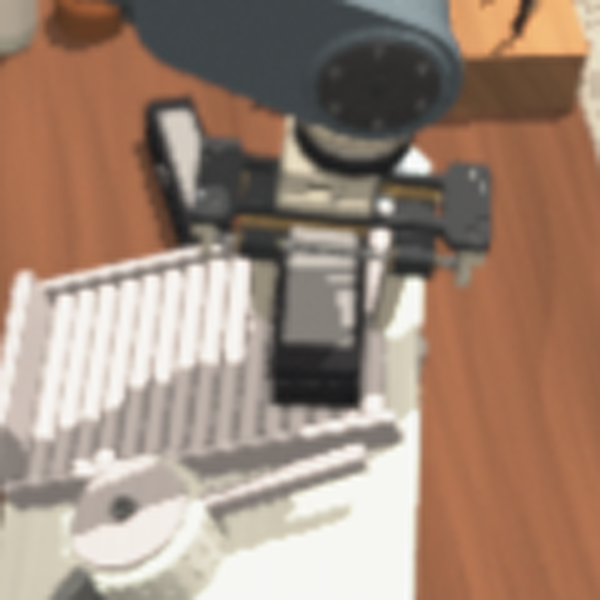

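Emit:
servo_tool --series '[{"delta_pos": [0,-0.0014,0.001],"roll": 0},{"delta_pos": [0,-0.0014,0.001],"roll": 0}]' --jaw 0.24

```text
clock: 9.03
tcp_pos: [636.1, -27.1, 201.7]
orientation: [[0.192, 0.981, -0.0], [0.981, -0.192, 0.0], [0.0, -0.0, -1.0]]
force: [-0.6, 0.1, -0.8]
width: 0.755
gripper_force: 0.5
```

Emit:
servo_tool --series '[{"delta_pos": [0,-0.0014,0.001],"roll": 0},{"delta_pos": [0,-0.0014,0.001],"roll": 0}]' --jaw 0.21

```text
clock: 9.2
tcp_pos: [634.7, -26.9, 200.6]
orientation: [[0.192, 0.981, -0.0], [0.981, -0.192, 0.0], [0.0, -0.0, -1.0]]
force: [-0.6, -0.7, -1.1]
width: 0.788
gripper_force: 0.5
```

Emit:
servo_tool --series '[{"delta_pos": [0,-0.0014,0.0],"roll": 0},{"delta_pos": [0,-0.0014,0.0],"roll": 0}]' --jaw 0.18

```text
clock: 9.37
tcp_pos: [633.3, -26.6, 200.8]
orientation: [[0.192, 0.981, -0.0], [0.981, -0.192, 0.0], [-0.0, -0.0, -1.0]]
force: [-1.2, -0.3, -0.6]
width: 0.817
gripper_force: 0.5
```

Emit:
servo_tool --series '[{"delta_pos": [0,-0.001,0.0],"roll": 0},{"delta_pos": [0,-0.001,0.0],"roll": 0}]' --jaw 0.15

```text
clock: 9.53
tcp_pos: [632.4, -26.4, 200.9]
orientation: [[0.192, 0.981, -0.0], [0.981, -0.192, 0.0], [-0.0, -0.0, -1.0]]
force: [-1.1, -0.4, -0.5]
width: 0.847
gripper_force: 0.5
```

Emit:
servo_tool --series '[{"delta_pos": [0,0,-0.03],"roll": 0},{"delta_pos": [0,0,-0.07],"roll": 0},{"delta_pos": [0,0,-0.07],"roll": 0},{"delta_pos": [0,0,-0.07],"roll": 0},{"delta_pos": [0,0,-0.07],"roll": 0}]' --jaw 0

```text
clock: 9.95
tcp_pos: [632.5, -26.5, 270.6]
orientation: [[0.192, 0.981, 0.0], [0.981, -0.192, -0.0], [0.0, 0.0, -1.0]]
force: [-0.3, -0.8, -0.8]
width: 1.001
gripper_force: 0.0
```

```bash
python3 - <<'E'
from h import *
s=robot.sense(); st=np.r_[s["tcp_pos"],yang(s["orientation"])]; print(st)
b=np.array([584.5,262.3,200,8.6]); m=np.array([610,120,270,0])
plan([m]); plan([b],m)
im=robot.snapshot("top"); cv2.imwrite("pics/tx.png",im[:,:,::-1])
# expected label of wide case at home
P=D([(30,0,46),(0,75,46),(0,-75,46),(60,75,46),(60,-75,46)],Q)
for n in("top","side"):
    I=robot.snapshot(n).astype(int); uv=proj(n,P); print(n,uv.round(1).tolist())
    # profile along slope at y=40 of darkness
    X=np.arange(-5,275,6); pr=proj(n,D([(x,66,46) for x in X],Q)).round().astype(int)
    print([int(I[v,u].sum()/3) if 0<=v<384 and 0<=u<512 else -1 for u,v in pr])
E
```

```text
[632.52959211 -26.4822911  270.61435381 -11.04842102]
[0.1394, -0.0502, 0.0006] roll -11.0 world [610, 120, 270, 0] rows 3.6
[0.1423, -0.0255, 0.07] roll -8.6 world [584.5, 262.3, 200.0, 8.6] rows 3.9
top [[264.2, 202.2], [244.1, 205.7], [281.7, 212.7], [246.4, 191.6], [284.5, 198.7]]
[219, 222, 129, 118, 114, 200, 157, 147, 151, 205, 200, 185, 244, 214, 186, 166, 77, 19, 21, 29, 29, 29, 29, 34, 36, 41, 61, 84, 113, 145, 162, 125, 150, 166, 147, 160, 153, 145, 154, 135, 135, 141, 136, 137, 137, 136, 130]
side [[247.2, 188.1], [242.7, 174.1], [236.7, 206.3], [257.2, 170.8], [252.0, 203.3]]
[113, 206, 236, 222, 147, 133, 119, 123, 136, 115, 129, 136, 122, 107, 54, 63, 57, 75, 63, 58, 67, 59, 53, 49, 61, 66, 41, 52, 87, 34, 103, 138, 135, 109, 110, 120, 137, 123, 132, 136, 101, 101, 106, 124, 150, 245, 246]
```

Emit:
servo_tool --series '[{"delta_pos": [0.139,-0.05,0],"roll": -11},{"delta_pos": [0.139,-0.05,0],"roll": -11},{"delta_pos": [0.139,-0.05,0],"roll": -11},{"delta_pos": [0.139,-0.05,0],"roll": -11}]'

```text
clock: 10.43
tcp_pos: [609.0, 123.0, 270.0]
orientation: [[-0.001, 1.0, -0.002], [1.0, 0.001, 0.001], [0.001, -0.002, -1.0]]
force: [0.8, -0.1, 0.6]
width: 1.002
gripper_force: 0.0
```

Emit:
servo_tool --series '[{"delta_pos": [0.142,-0.0255,0.1],"roll": -8.6},{"delta_pos": [0.142,-0.0255,0.1],"roll": -8.6},{"delta_pos": [0.142,-0.0255,0.1],"roll": -8.6},{"delta_pos": [0.142,-0.0255,0.1],"roll": -8.6},{"delta_pos": [0.142,-0.0255,0.1],"roll": -8.6}]'

```text
clock: 10.85
tcp_pos: [581.6, 265.1, 165.9]
orientation: [[-0.152, 0.988, -0.006], [0.988, 0.152, -0.001], [-0.0, -0.007, -1.0]]
force: [0.6, 0.3, -0.8]
width: 0.998
gripper_force: 0.0
```

```bash
python3 - <<'E'
from h import *
plan([np.array([584.5,260,20,8.6])])
for n in("top","side"):
    I=robot.snapshot(n).astype(int)
    for y in(66,-66):
        X=np.arange(-5,125,6); pr=proj(n,D([(x,y,46) for x in X],Q)).round().astype(int)
        print(n,y,[int(I[v,u].sum()/3) for u,v in pr])
E
```

```text
[-0.0054, 0.0021, 0.1459] roll 0.1 world [584.5, 260.0, 20.0, 8.6] rows 3.5
top 66 [149, 92, 19, 19, 20, 17, 19, 20, 20, 19, 19, 20, 41, 97, 178, 244, 211, 228, 245, 169, 219, 230]
top -66 [126, 58, 18, 22, 23, 23, 23, 22, 25, 24, 27, 22, 28, 126, 212, 240, 189, 237, 243, 208, 234, 244]
side 66 [89, 92, 64, 71, 52, 50, 53, 52, 50, 52, 53, 53, 79, 89, 105, 76, 94, 73, 85, 105, 110, 101]
side -66 [89, 100, 62, 48, 50, 49, 48, 53, 50, 49, 51, 47, 42, 41, 41, 120, 191, 240, 217, 204, 241, 230]
```

Emit:
servo_tool --series '[{"delta_pos": [-0.0054,0.002,0.04],"roll": 0},{"delta_pos": [-0.0054,0.002,0.08],"roll": 0},{"delta_pos": [-0.0054,0.002,0.12],"roll": 0},{"delta_pos": [-0.0054,0.002,0.144],"roll": 0},{"delta_pos": [-0.0054,0.002,0.144],"roll": 0}]'

```text
clock: 11.37
tcp_pos: [585.8, 254.0, 22.7]
orientation: [[-0.147, 0.989, -0.007], [0.989, 0.147, -0.003], [-0.002, -0.007, -1.0]]
force: [0.1, -0.8, 0.0]
width: 0.998
gripper_force: 0.0
```

Emit:
servo_tool --series '[{"delta_pos": [0,0,0],"roll": 0},{"delta_pos": [0,0,0],"roll": 0},{"delta_pos": [0,0,0],"roll": 0},{"delta_pos": [0,0,0],"roll": 0},{"delta_pos": [0,0,0],"roll": 0}]' --jaw 0.7 --squeeze 25

```text
clock: 11.78
tcp_pos: [588.3, 256.7, 28.4]
orientation: [[-0.149, 0.989, 0.002], [0.989, 0.149, 0.001], [0.0, 0.002, -1.0]]
force: [-0.3, 0.0, 0.0]
width: 0.691
gripper_force: 0.0
```

Emit:
servo_tool --series '[{"delta_pos": [0,0,0],"roll": 0},{"delta_pos": [0,0,0],"roll": 0},{"delta_pos": [0,0,0],"roll": 0},{"delta_pos": [0,0,0],"roll": 0}]'

```text
clock: 12.12
tcp_pos: [587.4, 256.5, 27.0]
orientation: [[-0.149, 0.989, -0.0], [0.989, 0.149, -0.0], [0.0, -0.0, -1.0]]
force: [-1.2, 0.1, 3.2]
width: 0.452
gripper_force: 24.9
```

Emit:
servo_tool --series '[{"delta_pos": [0,0,-0.02],"roll": 0},{"delta_pos": [0,0,-0.06],"roll": 0},{"delta_pos": [0,0,-0.1],"roll": 0},{"delta_pos": [0,0,-0.14],"roll": 0},{"delta_pos": [0,0,-0.18],"roll": 0}]'

```text
clock: 12.53
tcp_pos: [586.9, 256.3, 208.1]
orientation: [[-0.149, 0.989, -0.001], [0.989, 0.149, -0.001], [-0.0, -0.001, -1.0]]
force: [1.6, -0.4, -3.8]
width: 0.447
gripper_force: 24.9
```

```bash
python3 - <<'E'
from h import *
b=lay(42,262,27,-6,15); s=robot.sense(); st=np.r_[s["tcp_pos"],yang(s["orientation"])]
m=np.array([610,120,275,0]); c=b.copy(); c[2]=275
plan([m]); plan([c,b],m)
E
```

```text
[-0.1382, 0.0026, -0.0669] roll 8.6 world [610, 120, 275, 0] rows 3.7
[-0.1507, 0.0402, -0.0] roll 11.0 world [650.2, -30.7, 275.0, -11.0] rows 3.7
[-0.1507, 0.0402, 0.0491] roll 11.0 world [650.2, -30.7, 225.9, -11.0] rows 3.9
```

Emit:
servo_tool --series '[{"delta_pos": [0,0,-0.04],"roll": 0},{"delta_pos": [-0.03,0.001,-0.067],"roll": 4},{"delta_pos": [-0.07,0.0015,-0.067],"roll": 8.6},{"delta_pos": [-0.11,0.002,-0.067],"roll": 8.6},{"delta_pos": [-0.138,0.0026,-0.067],"roll": 8.6}]'

```text
clock: 12.95
tcp_pos: [610.5, 117.7, 273.7]
orientation: [[0.002, 1.0, -0.0], [1.0, -0.002, -0.001], [-0.001, -0.0, -1.0]]
force: [0.3, 0.3, -4.5]
width: 0.453
gripper_force: 24.9
```

Emit:
servo_tool --series '[{"delta_pos": [-0.04,0.01,0],"roll": 5},{"delta_pos": [-0.08,0.02,0],"roll": 11},{"delta_pos": [-0.12,0.03,0],"roll": 11},{"delta_pos": [-0.15,0.04,0],"roll": 11},{"delta_pos": [-0.15,0.04,0.02],"roll": 11}]'

```text
clock: 13.37
tcp_pos: [652.7, -35.5, 256.3]
orientation: [[0.196, 0.981, 0.005], [0.981, -0.196, -0.002], [-0.001, 0.006, -1.0]]
force: [0.6, 0.4, -2.5]
width: 0.452
gripper_force: 24.9
```

Emit:
servo_tool --series '[{"delta_pos": [0,0,0.01],"roll": 0},{"delta_pos": [0,0,0.025],"roll": 0},{"delta_pos": [0,0,0.025],"roll": 0}]'

```text
clock: 13.62
tcp_pos: [648.7, -28.7, 225.0]
orientation: [[0.191, 0.982, -0.006], [0.982, -0.191, 0.001], [-0.0, -0.007, -1.0]]
force: [-0.3, -0.0, -4.3]
width: 0.45
gripper_force: 24.9
```

```bash
python3 - <<'E'
from h import *
plan([lay(42,262,27,-6,0)])
E
```

```text
[-0.0017, 0.0019, 0.0141] roll 0.0 world [650.2, -30.7, 210.9, -11.0] rows 0.3
```

Emit:
servo_tool --series '[{"delta_pos": [-0.001,0,0.003],"roll": 0},{"delta_pos": [-0.001,0,0.006],"roll": 0},{"delta_pos": [-0.001,0,0.009],"roll": 0},{"delta_pos": [-0.001,0,0.011],"roll": 0},{"delta_pos": [-0.001,0,0.011],"roll": 0}]'

```text
clock: 14.03
tcp_pos: [650.2, -30.3, 217.7]
orientation: [[0.191, 0.982, -0.0], [0.982, -0.191, 0.0], [-0.0, -0.0, -1.0]]
force: [0.0, -0.2, -4.1]
width: 0.448
gripper_force: 24.9
```

Emit:
servo_tool --series '[{"delta_pos": [0,0,0.002],"roll": 0},{"delta_pos": [0,0,0.002],"roll": 0}]'

```text
clock: 14.2
tcp_pos: [650.3, -30.5, 215.7]
orientation: [[0.192, 0.981, -0.0], [0.981, -0.192, 0.0], [0.0, -0.0, -1.0]]
force: [-0.7, 0.0, -4.4]
width: 0.453
gripper_force: 24.9
```

Emit:
servo_tool --series '[{"delta_pos": [0,0,0.002],"roll": 0},{"delta_pos": [0,0,0.002],"roll": 0}]'

```text
clock: 14.37
tcp_pos: [650.2, -30.6, 213.6]
orientation: [[0.192, 0.981, -0.0], [0.981, -0.192, -0.0], [-0.0, -0.0, -1.0]]
force: [0.1, -0.1, -4.0]
width: 0.447
gripper_force: 24.9
```

Emit:
servo_tool --series '[{"delta_pos": [0,0,0.002],"roll": 0},{"delta_pos": [0,0,0.002],"roll": 0}]'

```text
clock: 14.53
tcp_pos: [650.2, -30.6, 211.5]
orientation: [[0.192, 0.981, -0.0], [0.981, -0.192, 0.0], [0.0, -0.0, -1.0]]
force: [-0.3, 0.5, -3.5]
width: 0.45
gripper_force: 24.9
```

Emit:
servo_tool --series '[{"delta_pos": [0,0,0.001],"roll": 0},{"delta_pos": [0,0,0.001],"roll": 0}]'

```text
clock: 14.7
tcp_pos: [650.1, -30.6, 211.1]
orientation: [[0.192, 0.981, -0.0], [0.981, -0.192, 0.0], [-0.0, -0.0, -1.0]]
force: [-2.6, -0.3, 0.6]
width: 0.451
gripper_force: 24.9
```

Emit:
servo_tool --series '[{"delta_pos": [0,0,0.001],"roll": 0},{"delta_pos": [0,0,0.001],"roll": 0}]'

```text
clock: 14.87
tcp_pos: [649.9, -30.6, 210.7]
orientation: [[0.192, 0.981, -0.001], [0.981, -0.192, -0.0], [-0.0, -0.001, -1.0]]
force: [-7.4, -0.2, 4.9]
width: 0.449
gripper_force: 24.9
```

Emit:
servo_tool --series '[{"delta_pos": [0,-0.001,0.0],"roll": 0},{"delta_pos": [0,-0.001,0],"roll": 0}]' --jaw 0.53 --squeeze 5

```text
clock: 15.03
tcp_pos: [649.0, -30.4, 209.7]
orientation: [[0.192, 0.981, -0.001], [0.981, -0.192, -0.0], [-0.0, -0.001, -1.0]]
force: [-2.5, -1.0, -2.9]
width: 0.465
gripper_force: 2.5
```

Emit:
servo_tool --series '[{"delta_pos": [0,-0.0014,0.001],"roll": 0},{"delta_pos": [0,-0.0014,0.001],"roll": 0}]' --jaw 0.5

```text
clock: 15.2
tcp_pos: [648.0, -30.0, 208.7]
orientation: [[0.192, 0.981, 0.001], [0.981, -0.192, 0.0], [0.0, 0.001, -1.0]]
force: [-0.8, 0.6, -0.6]
width: 0.498
gripper_force: 0.4
```

Emit:
servo_tool --series '[{"delta_pos": [0,-0.0014,0.001],"roll": 0},{"delta_pos": [0,-0.0014,0.001],"roll": 0}]' --jaw 0.47

```text
clock: 15.37
tcp_pos: [646.6, -29.7, 207.8]
orientation: [[0.192, 0.981, 0.0], [0.981, -0.192, 0.0], [0.0, 0.0, -1.0]]
force: [-0.4, 1.2, -0.8]
width: 0.531
gripper_force: 0.4
```

Emit:
servo_tool --series '[{"delta_pos": [0,-0.0014,0.0015],"roll": 0},{"delta_pos": [0,-0.0014,0.0015],"roll": 0}]' --jaw 0.44

```text
clock: 15.53
tcp_pos: [645.0, -29.5, 206.1]
orientation: [[0.192, 0.981, -0.0], [0.981, -0.192, 0.0], [0.0, -0.0, -1.0]]
force: [-0.5, -0.4, 0.3]
width: 0.555
gripper_force: 0.4
```

Emit:
servo_tool --series '[{"delta_pos": [0,-0.0014,0.0015],"roll": 0},{"delta_pos": [0,-0.0014,0.0015],"roll": 0}]' --jaw 0.41

```text
clock: 15.7
tcp_pos: [643.6, -29.3, 204.5]
orientation: [[0.192, 0.981, -0.0], [0.981, -0.192, 0.0], [0.0, -0.0, -1.0]]
force: [-0.5, -0.6, -0.7]
width: 0.589
gripper_force: 0.5
```

Emit:
servo_tool --series '[{"delta_pos": [0,-0.0014,0.0015],"roll": 0},{"delta_pos": [0,-0.0014,0.0015],"roll": 0}]' --jaw 0.38

```text
clock: 15.87
tcp_pos: [642.2, -29.0, 203.0]
orientation: [[0.192, 0.981, -0.001], [0.981, -0.192, 0.0], [-0.0, -0.001, -1.0]]
force: [-0.4, 0.5, -0.4]
width: 0.618
gripper_force: 0.5
```

Emit:
servo_tool --series '[{"delta_pos": [0,-0.0014,0.0005],"roll": 0},{"delta_pos": [0,-0.0014,0.0005],"roll": 0}]' --jaw 0.35

```text
clock: 16.03
tcp_pos: [640.9, -28.7, 202.7]
orientation: [[0.192, 0.981, -0.0], [0.981, -0.192, 0.0], [0.0, -0.0, -1.0]]
force: [-0.5, 1.1, -0.6]
width: 0.651
gripper_force: 0.6
```

Emit:
servo_tool --series '[{"delta_pos": [0,-0.001,0],"roll": 0},{"delta_pos": [0,-0.001,0],"roll": 0},{"delta_pos": [0,-0.001,0],"roll": 0}]' --jaw 0.32

```text
clock: 16.28
tcp_pos: [640.1, -28.6, 202.9]
orientation: [[0.192, 0.981, -0.0], [0.981, -0.192, -0.0], [-0.0, -0.0, -1.0]]
force: [-1.8, -0.4, -0.4]
width: 0.679
gripper_force: 0.6
```

Emit:
servo_tool --series '[{"delta_pos": [0,0,-0.03],"roll": 0},{"delta_pos": [0,0,-0.07],"roll": 0},{"delta_pos": [0,0,-0.075],"roll": 0},{"delta_pos": [0,0,-0.075],"roll": 0},{"delta_pos": [0,0,-0.075],"roll": 0}]' --jaw 0.32

```text
clock: 16.7
tcp_pos: [640.1, -28.6, 277.6]
orientation: [[0.192, 0.981, 0.001], [0.981, -0.192, -0.0], [0.0, 0.001, -1.0]]
force: [-0.6, -0.6, 0.5]
width: 0.682
gripper_force: 0.0
```

Emit:
servo_tool --series '[{"delta_pos": [0,0,-0.08],"roll": 0},{"delta_pos": [0,0,-0.08],"roll": 0},{"delta_pos": [0,0,-0.08],"roll": 0},{"delta_pos": [0,0,-0.08],"roll": 0},{"delta_pos": [0,0,-0.08],"roll": 0}]'

```text
clock: 17.12
tcp_pos: [639.7, -28.6, 355.8]
orientation: [[0.192, 0.981, -0.003], [0.981, -0.192, 0.0], [-0.0, -0.003, -1.0]]
force: [-0.1, -0.2, 0.0]
width: 0.681
gripper_force: 0.0
```

```bash
python3 - <<'E'
from h import *
for n in("top","side"):
    I=robot.snapshot(n).astype(int)
    for y in(68,-68):
        X=np.arange(-5,260,6); pr=proj(n,D([(x,y,46) for x in X],Q)).round().astype(int)
        print(n,y,[int(I[v,u].sum()/3) for u,v in pr])
w=93*.45
a=fin(.17,w,False,gap=7)[0]; b=a.copy(); b[2]=230; m=np.array([560,-130,285,-32.])
plan([m]); plan([b],m); plan([a],b)
W=[fin(t,w,False)[0] for t in np.linspace(.17,1.54,14)[1:]]
print("arcs"); plan(W[:5],a); print(); plan(W[5:10],W[4]); print(); plan(W[10:],W[9])
E
```

```text
top 68 [133, 100, 45, 47, 56, 50, 56, 60, 60, 38, 19, 13, 22, 28, 22, 23, 21, 27, 24, 57, 169, 237, 187, 241, 243, 188, 235, 210, 149, 139, 136, 129, 163, 114, 116, 146, 154, 150, 157, 163, 158, 155, 154, 152, 154]
top -68 [133, 134, 134, 134, 134, 133, 136, 134, 134, 135, 136, 133, 135, 131, 123, 123, 123, 125, 124, 124, 120, 114, 116, 117, 122, 119, 121, 120, 117, 117, 114, 111, 102, 99, 82, 57, 71, 78, 83, 84, 87, 91, 122, 119, 85]
side 68 [112, 135, 123, 78, 92, 83, 65, 89, 73, 64, 85, 77, 56, 75, 61, 58, 68, 65, 79, 116, 115, 117, 115, 117, 121, 113, 115, 120, 113, 114, 110, 110, 111, 111, 111, 119, 119, 122, 132, 122, 100, 91, 107, 125, 211]
side -68 [93, 86, 62, 46, 40, 44, 40, 37, 37, 39, 37, 37, 37, 37, 37, 37, 37, 38, 37, 33, 38, 48, 203, 242, 224, 238, 243, 221, 240, 242, 203, 242, 242, 194, 243, 241, 200, 243, 240, 211, 243, 217, 211, 243, 216]
[-0.1148, -0.0587, 0.0705] roll 21.0 world [560.0, -130.0, 285.0, -32.0] rows 3.5
[-0.1224, -0.0461, 0.055] roll 17.4 world [456.0, -209.4, 230.0, -49.4] rows 3.4
[0.0, 0.0, 0.1103] roll -0.0 world [456.0, -209.4, 119.7, -49.4] row
[... 361 characters left out ...]
 roll -32.7 world [489.2, -231.5, 136.6, -16.7] rows 4.6

[0.0006, 0.007, -0.0036] roll -6.8 world [496.1, -232.9, 140.2, -9.9] rows 0.9
[0.0021, 0.0142, -0.0073] roll -13.5 world [503.4, -233.6, 143.9, -3.2] rows 1.9
[0.0045, 0.0212, -0.0108] roll -20.3 world [510.8, -233.3, 147.5, 3.6] rows 2.8
[0.0078, 0.0281, -0.0143] roll -26.9 world [518.4, -232.1, 150.9, 10.2] rows 3.8
[0.0121, 0.0348, -0.0177] roll -33.4 world [526.0, -229.9, 154.3, 16.7] rows 4.7

[0.0009, 0.008, -0.0032] roll -6.4 world [533.4, -226.8, 157.5, 23.1] rows 0.9
[0.0027, 0.0161, -0.0062] roll -12.7 world [540.6, -222.7, 160.5, 29.4] rows 1.8
[0.0055, 0.0241, -0.009] roll -18.8 world [547.4, -217.7, 163.3, 35.5] rows 2.6
```

Emit:
servo_tool --series '[{"delta_pos": [-0.115,-0.0587,0.07],"roll": 21},{"delta_pos": [-0.115,-0.0587,0.07],"roll": 21},{"delta_pos": [-0.115,-0.0587,0.07],"roll": 21},{"delta_pos": [-0.115,-0.0587,0.07],"roll": 21},{"delta_pos": [-0.115,-0.0587,0.07],"roll": 21}]' --jaw 0.55

```text
clock: 17.63
tcp_pos: [557.2, -132.3, 284.2]
orientation: [[0.533, 0.846, -0.006], [0.846, -0.533, 0.001], [-0.002, -0.006, -1.0]]
force: [-1.3, -0.3, -0.2]
width: 0.451
gripper_force: 0.0
```

Emit:
servo_tool --series '[{"delta_pos": [-0.122,-0.046,0.045],"roll": 17.4},{"delta_pos": [-0.122,-0.046,0.045],"roll": 17.4},{"delta_pos": [-0.122,-0.046,0.045],"roll": 17.4},{"delta_pos": [-0.122,-0.046,0.045],"roll": 17.4},{"delta_pos": [-0.122,-0.046,0.045],"roll": 17.4}]'

```text
clock: 18.05
tcp_pos: [455.0, -209.9, 241.6]
orientation: [[0.761, 0.649, -0.002], [0.649, -0.761, 0.001], [-0.001, -0.003, -1.0]]
force: [0.9, 0.2, -0.3]
width: 0.448
gripper_force: 0.0
```

Emit:
servo_tool --series '[{"delta_pos": [0,0,0],"roll": 0},{"delta_pos": [0,0,0],"roll": 0}]'

```text
clock: 18.22
tcp_pos: [458.1, -208.6, 243.3]
orientation: [[0.759, 0.651, 0.001], [0.651, -0.759, -0.0], [0.001, 0.001, -1.0]]
force: [-0.2, -0.2, 0.4]
width: 0.45
gripper_force: 0.0
```

```bash
python3 - <<'E'
from h import *
plan([fin(.17,93*.45,False,gap=7)[0]])
I=robot.snapshot("top").astype(int)
# collar estimate: arm brightness vs plate along arcs
c=D((114,-158,28),Q)
for r in(120,140,150):
    A=np.arange(-.1,.5,.04); pr=proj("top",D([(114+r*np.cos(a),-158+r*np.sin(a),28) for a in A],Q)).round().astype(int)
    print(r,[I[v,u].tolist() for u,v in pr])
E
```

```text
[-0.0021, -0.0008, 0.1235] roll 0.1 world [456.0, -209.4, 119.7, -49.4] rows 3.0
120 [[243, 248, 237], [242, 247, 236], [243, 247, 236], [244, 248, 238], [242, 247, 236], [189, 183, 164], [218, 202, 193], [235, 225, 216], [233, 228, 216], [243, 246, 235], [243, 246, 235], [243, 247, 236], [243, 247, 237], [244, 248, 238], [242, 247, 237]]
140 [[243, 247, 236], [243, 248, 237], [243, 247, 236], [244, 247, 237], [241, 246, 235], [228, 231, 213], [231, 220, 209], [235, 227, 216], [231, 236, 222], [243, 247, 237], [243, 248, 237], [244, 248, 238], [244, 249, 241], [221, 226, 206], [197, 190, 174]]
150 [[244, 248, 239], [243, 248, 238], [243, 248, 239], [243, 247, 238], [243, 248, 238], [242, 247, 236], [238, 238, 230], [236, 229, 221], [231, 237, 223], [242, 247, 235], [243, 247, 237], [244, 248, 238], [233, 239, 224], [212, 212, 191], [227, 213, 201]]
```

Emit:
servo_tool --series '[{"delta_pos": [-0.002,-0.001,0.04],"roll": 0},{"delta_pos": [-0.002,-0.001,0.08],"roll": 0},{"delta_pos": [-0.002,-0.001,0.115],"roll": 0},{"delta_pos": [-0.002,-0.001,0.123],"roll": 0},{"delta_pos": [-0.002,-0.001,0.123],"roll": 0}]'

```text
clock: 18.68
tcp_pos: [454.5, -208.7, 118.4]
orientation: [[0.759, 0.651, -0.003], [0.651, -0.759, 0.002], [-0.001, -0.004, -1.0]]
force: [0.3, 0.4, 0.3]
width: 0.449
gripper_force: 0.0
```

Emit:
servo_tool --series '[{"delta_pos": [0.0008,0.0135,-0.003],"roll": -6.3},{"delta_pos": [0.0023,0.02,-0.0063],"roll": -12.8},{"delta_pos": [0.0044,0.0263,-0.0097],"roll": -19.3},{"delta_pos": [0.0073,0.0325,-0.0133],"roll": -26},{"delta_pos": [0.011,0.0384,-0.017],"roll": -32.7}]'

```text
clock: 19.1
tcp_pos: [489.0, -231.6, 139.3]
orientation: [[0.282, 0.959, 0.001], [0.959, -0.282, -0.0], [0.0, 0.001, -1.0]]
force: [-3.2, 2.7, -0.5]
width: 0.451
gripper_force: 1.6
```

Emit:
servo_tool --series '[{"delta_pos": [0.0006,0.007,-0.0036],"roll": -6.8},{"delta_pos": [0.002,0.0142,-0.0073],"roll": -13.5},{"delta_pos": [0.0045,0.0212,-0.0108],"roll": -20.3},{"delta_pos": [0.0078,0.0281,-0.0143],"roll": -26.9},{"delta_pos": [0.012,0.0348,-0.0177],"roll": -33.4}]'

```text
clock: 19.52
tcp_pos: [525.7, -230.1, 157.5]
orientation: [[-0.293, 0.956, 0.001], [0.956, 0.293, -0.001], [-0.001, 0.001, -1.0]]
force: [-5.0, 2.0, 1.2]
width: 0.455
gripper_force: 1.9
```

Emit:
servo_tool --series '[{"delta_pos": [0.0009,0.008,-0.0032],"roll": -6.4},{"delta_pos": [0.0027,0.016,-0.0062],"roll": -12.7},{"delta_pos": [0.0027,0.016,-0.0062],"roll": -12.7}]'

```text
clock: 19.77
tcp_pos: [541.3, -222.8, 164.0]
orientation: [[-0.496, 0.868, 0.004], [0.868, 0.496, -0.002], [-0.003, 0.002, -1.0]]
force: [1.2, 0.5, -0.3]
width: 0.45
gripper_force: 0.0
```

```bash
cat >> h.py <<'E'
def armprof(A):
    I=robot.snapshot("top").astype(float)
    for r in(85,100,120,140,150):
        pr=proj("top",D([(114+r*np.cos(a),-158+r*np.sin(a),28) for a in A],Q)).astype(np.float32)
        v=cv2.remap(I.mean(2).astype(np.float32),pr[:,:1],pr[:,1:],1).ravel(); print(r,v.round().astype(int).tolist())
E
python3 - <<'E'
from h import *
armprof(np.arange(1.1,1.75,.03))
w=93*.45
W=[fin(t,w,False)[0] for t in (1.43,1.48,1.53,1.57)]; plan(W)
E
```

```text
85 [208, 229, 241, 238, 222, 195, 190, 196, 196, 196, 207, 221, 231, 229, 221, 198, 180, 166, 152, 138, 129, 147]
100 [203, 194, 205, 231, 242, 241, 214, 190, 175, 184, 202, 225, 231, 225, 208, 182, 172, 149, 111, 66, 44, 34]
120 [235, 241, 227, 195, 197, 227, 242, 235, 200, 169, 180, 210, 229, 219, 172, 158, 180, 165, 110, 55, 33, 31]
140 [207, 197, 223, 241, 229, 193, 204, 241, 242, 204, 174, 214, 233, 214, 155, 162, 216, 187, 94, 41, 30, 32]
150 [240, 214, 173, 223, 244, 225, 176, 222, 245, 232, 189, 217, 235, 214, 154, 160, 205, 185, 92, 35, 29, 38]
[0.0003, -0.0003, 0.0029] roll 0.2 world [540.3, -222.9, 160.4, 29.1] rows 0.1
[0.0007, 0.0037, 0.0015] roll -2.7 world [543.6, -220.7, 161.7, 32.1] rows 0.4
[0.0012, 0.0077, 0.0002] roll -5.6 world [546.8, -218.2, 163.0, 34.9] rows 0.8
[0.0018, 0.0108, -0.0008] roll -7.9 world [549.3, -216.2, 164.0, 37.2] rows 1.1
```

Emit:
servo_tool --series '[{"delta_pos": [0.0007,0.0037,0.001],"roll": -2.7},{"delta_pos": [0.0012,0.0075,0.0],"roll": -5.6},{"delta_pos": [0.0012,0.0075,0.0],"roll": -5.6},{"delta_pos": [0.0012,0.0075,0.0],"roll": -5.6}]'

```text
clock: 20.15
tcp_pos: [545.5, -218.6, 161.7]
orientation: [[-0.57, 0.822, 0.001], [0.822, 0.57, -0.001], [-0.001, 0.001, -1.0]]
force: [0.4, -0.2, 0.7]
width: 0.448
gripper_force: 0.2
```

```bash
python3 - <<'E'
from h import *
armprof(np.arange(1.34,1.75,.02))
w=93*.45
plan([fin(t,w,False)[0] for t in (1.53,1.55,1.57)])
E
```

```text
85 [230, 242, 237, 230, 220, 209, 199, 204, 215, 225, 227, 229, 216, 198, 177, 150, 121, 113, 106, 115, 143]
100 [198, 218, 235, 234, 227, 214, 202, 203, 215, 224, 227, 225, 209, 185, 148, 109, 77, 48, 40, 33, 33]
120 [199, 195, 198, 220, 231, 223, 215, 209, 218, 229, 230, 224, 201, 165, 117, 80, 46, 37, 32, 31, 30]
140 [241, 220, 202, 199, 215, 225, 212, 211, 218, 229, 232, 224, 192, 145, 98, 57, 41, 34, 31, 30, 39]
150 [245, 237, 213, 175, 199, 213, 214, 204, 216, 228, 231, 208, 179, 146, 98, 60, 36, 29, 29, 34, 51]
[-0.0005, 0.0014, -0.0016] roll -0.2 world [546.8, -218.2, 163.0, 34.9] rows 0.1
[-0.0004, 0.003, -0.0021] roll -1.4 world [548.1, -217.2, 163.5, 36.1] rows 0.2
[-0.0002, 0.0046, -0.0026] roll -2.5 world [549.3, -216.2, 164.0, 37.2] rows 0.3
```

Emit:
servo_tool --series '[{"delta_pos": [0,0.002,0],"roll": -1},{"delta_pos": [0,0.0025,0],"roll": -1.5},{"delta_pos": [0,0.0025,0],"roll": -1.5},{"delta_pos": [0,0.0025,0],"roll": -1.5}]'

```text
clock: 20.53
tcp_pos: [547.2, -217.1, 160.8]
orientation: [[-0.594, 0.805, -0.0], [0.805, 0.594, -0.0], [-0.0, -0.0, -1.0]]
force: [-2.4, -0.8, 2.4]
width: 0.451
gripper_force: 1.5
```

```bash
python3 - <<'E'
from h import *
armprof(np.arange(1.34,1.75,.02)); plan([fin(t,93*.45,False)[0] for t in (1.55,1.57)])
E
```

```text
85 [231, 243, 242, 239, 232, 216, 202, 203, 213, 223, 229, 234, 232, 227, 214, 186, 155, 129, 103, 96, 112]
100 [198, 219, 237, 240, 239, 228, 212, 207, 214, 223, 232, 236, 233, 219, 180, 138, 94, 52, 41, 31, 32]
120 [200, 195, 199, 222, 238, 238, 228, 210, 213, 223, 232, 236, 232, 203, 155, 103, 53, 37, 29, 30, 31]
140 [241, 220, 202, 198, 220, 238, 237, 221, 208, 220, 230, 236, 229, 185, 129, 67, 43, 33, 31, 31, 40]
150 [245, 236, 213, 176, 205, 230, 242, 224, 210, 210, 227, 231, 211, 168, 103, 58, 32, 28, 29, 34, 50]
[-0.0006, 0.0006, -0.0028] roll 0.3 world [548.1, -217.2, 163.5, 36.1] rows 0.1
[-0.0005, 0.0023, -0.0032] roll -0.8 world [549.3, -216.2, 164.0, 37.2] rows 0.1
```

Emit:
servo_tool --series '[{"delta_pos": [0,-0.006,0],"roll": 0},{"delta_pos": [0,-0.006,0],"roll": 0},{"delta_pos": [0,-0.006,-0.04],"roll": 0},{"delta_pos": [0,-0.006,-0.08],"roll": 0},{"delta_pos": [0,-0.006,-0.12],"roll": 0}]'

```text
clock: 21.0
tcp_pos: [542.0, -220.3, 282.0]
orientation: [[-0.594, 0.805, -0.001], [0.805, 0.594, 0.001], [0.001, -0.0, -1.0]]
force: [1.0, -0.4, -0.3]
width: 0.45
gripper_force: 0.0
```

Emit:
servo_tool --series '[{"delta_pos": [-0.15,-0.1,-0.04],"roll": 0},{"delta_pos": [-0.15,-0.1,-0.04],"roll": 0},{"delta_pos": [-0.15,-0.1,-0.04],"roll": 0},{"delta_pos": [-0.15,-0.1,-0.04],"roll": 0},{"delta_pos": [-0.15,-0.1,-0.04],"roll": 0}]'

```text
clock: 21.42
tcp_pos: [550.5, -404.9, 321.3]
orientation: [[-0.592, 0.806, 0.001], [0.806, 0.592, -0.001], [-0.002, 0.0, -1.0]]
force: [0.3, 0.2, -0.5]
width: 0.452
gripper_force: 0.0
```

Emit:
servo_tool --series '[{"delta_pos": [0.02,-0.2,0],"roll": 0},{"delta_pos": [0.02,-0.2,0],"roll": 0},{"delta_pos": [0.02,-0.2,0],"roll": 0},{"delta_pos": [0.02,-0.2,0],"roll": 0},{"delta_pos": [0.02,-0.2,0],"roll": 0}]'

```text
clock: 21.83
tcp_pos: [375.9, -504.4, 320.7]
orientation: [[-0.593, 0.805, 0.0], [0.805, 0.593, -0.0], [-0.0, 0.0, -1.0]]
force: [0.7, -0.4, 0.4]
width: 0.448
gripper_force: 0.0
```

```bash
python3 - <<'E'
from h import *
a=robot.snapshot("top")[120:235,230:350,::-1]; b=robot.snapshot("side")[150:265,225:345,::-1]
cv2.imwrite("pics/f.png",cv2.resize(np.hstack([a[:115],b[:115]]),(800,383),interpolation=cv2.INTER_CUBIC))
armprof(np.arange(1.34,1.75,.02))
E
```

```text
85 [227, 241, 240, 236, 228, 212, 197, 199, 210, 219, 225, 230, 227, 222, 209, 181, 151, 125, 100, 93, 108]
100 [192, 214, 234, 237, 236, 224, 207, 201, 209, 218, 227, 231, 227, 212, 175, 133, 90, 50, 41, 31, 32]
120 [194, 188, 192, 218, 235, 235, 223, 203, 206, 218, 227, 231, 225, 197, 149, 100, 52, 38, 31, 30, 30]
140 [238, 214, 194, 191, 214, 234, 234, 216, 202, 215, 226, 231, 223, 179, 125, 65, 41, 32, 31, 31, 39]
150 [242, 232, 207, 168, 198, 225, 238, 217, 203, 203, 223, 226, 206, 164, 100, 56, 31, 28, 28, 33, 49]
```

View pics/f.png

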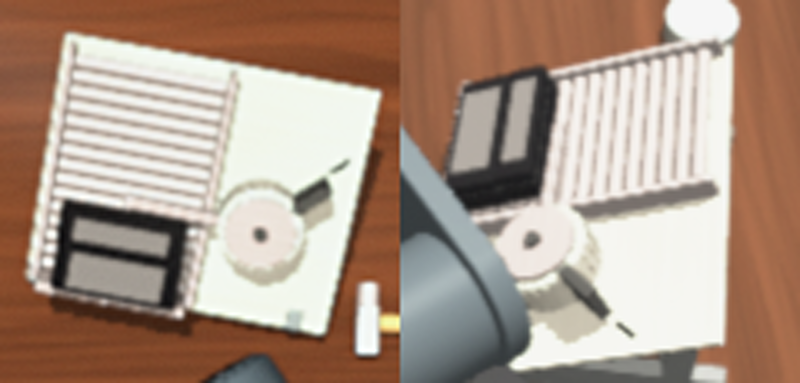

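Both cases are seated against the stop (left image, 60–185 × 205–305). The arm lies across just behind them, and the fin (315,195) lines up with the black line (340,165).

```bash
python3 -c "
from bench import robot
print(robot.sign_off())"
```

```text
the job is handed in; nothing more can be done
None
```

The feeder is loaded and the job is handed in: the wide case is against the stop with the slim case against it, and the collar is turned back so its fin lines up with the black line, about 0.01 rad short of the locked mark by my camera estimate. It took about 22 s of the 72 s, and I touched none of the other things on the bench.

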